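# Heft the sealed tin and sort it

## Task

The slim sealed metal tin holds either a solid steel core (heavy) or only a cork plug (light): lift it straight up just clear of the counter, an inch or so, and hold it still for a second to feel which. If it is heavy, stand it on the middle of the cork coaster on the teak shelf; if light, in the middle of the low white refill tray. Set it down gently and upright, let go, and do not disturb the glass carafe.

Things in the scene. Friction and masses are not known exactly. Their poses are not given: they have to be found in the camera images.
- tin: Slim round bare-metal tin, flat flush lid, 48 mm diameter, 92 mm tall, upright on the counter. Origin: centre of its underside; z up its axis. Weighs 0.48 to 0.65 kg (4.7 to 6.4 N) with the steel core, 0.10 to 0.14 kg (1.0 to 1.4 N) with the cork plug; drawn anew each time. The core has about 2 mm of play inside. Not the wide (86 mm) white caddy with a wooden knob.
- coaster: Place for a heavy tin: cork disc, 100 mm diameter, 6 mm thick, fixed on the teak shelf (top 100 mm above the counter). Origin: centre of its underside, z up; upper face 6 mm above the origin, 106 mm above the counter. The shelf's other end (towards +y) carries a rotating tray with three cups, up to 205 mm above the counter, none nearer than 120 mm to the coaster's centre.
- refill_tray: Place for a light tin: low open white plastic tray, 150 x 150 mm outside, 30 mm high, walls and floor 5 mm thick, fixed on the counter. Origin: centre of its underside; x and y along its sides, z up; inner floor 5 mm above the origin.
- carafe: Bystander: glass carafe with steel lid and small knob, 86 mm diameter, 154 mm tall, 0.35 kg, loose on the counter, its axis 140 mm or more from the tin's. Origin: centre of its underside, z up.
There are look-alikes about, which are no part of the job. What is shaped like the tin but turquoise or yellow is not meant.

How it is judged:
By the outcome, as a careful person would: the job done as asked, in the order asked, and still so for the second after the job is handed in, with the robot touching nothing.
It also fails if it takes over 48 s, if anything falls off the work surface, if the arm or the gripper's body presses on something with over 40 N, if the wrist force passes 120 N, or if a joint passes its speed limit or range.

## Robot

A 6-joint arm with a two-finger parallel gripper is mounted at the origin on the work surface. World frame = base frame: x ahead of the robot, y to its left, z up, the work surface at z = 0. Lengths are in m, angles in degrees, forces in N, time in s.
With the tool pointing down it reaches from about 0.4 to 0.825 m from the base axis. Payload 7 kg.
Tool frame: the origin (TCP) lies at the very end of the fingers, on their centre line; the grasp point (between the pads) lies 19 mm behind it; x points along the fingers, z is the direction in which the jaws open and shut, and the axes are right-handed (so a half turn about x gives the same grasp; the last joint's range is limited). The gripper opens to 88 mm and grips with 3 to 60 N. Pads are 19 mm wide; open, the fingers measure 130 mm over their backs; the gripper's body (78 mm by 193 mm) begins 47 mm behind the grasp point.
Start: joints at [-46.977, 20.546, 0.682, 0, -70.136, -16.507], TCP at [0.301, -0.604, 0.227] pointing down, gripper open.
Joint ranges: [-176.03, 176.03], [-82.01, 121.73], [-58.28, 71.71], [-173.87, 95.51], [-174.79, -0.11], [-173.66, 173.66]. Speed limits (degrees/s): [136.94, 136.94, 172.46, 180, 180, 180].

## Interface

Orientations are given as [roll, pitch, yaw] about the fixed x, y, z axes, in that order (R = Rz(yaw) Ry(pitch) Rx(roll)).
In Python, from plant import * gives the robot as it stands.
- The arm moves only by the tool arm_command, never from a script. Its argument "commands" is one flat list of numbers, 5 for each row, row after row: the shift along the tool's x, y, z in mm, then the turn about the tool's x in degrees, then the opening in per cent of the stroke, from 0 (shut) to 100 (fully open). A call has 1 to 5 rows; each row shifts and turns the pose as measured when the row begins, along the tool's axes as they then stand; what a row does not reach is not made up. A row lasts 1/8 s, in which the tool goes at most 62.5 mm and 10.7 degrees, less where a joint would pass 70% of its speed; a pose out of reach is approached as far as the arm can. A call is refused whole if a number of a shift passes 62.5 or a number of a turn 10.7, either way. A call with a gripper value outside its range is refused whole. The fingers move at their own pace and stop on an object; the grip force is fixed at half the most. Time passes only in rows, so rows that do not move let the fingers close. It gives the time, the measured TCP pose, the force and the opening at its end, in the units of the state.
- get_obs(): the state, without advancing time (a new reading comes with each control period).
- snapshot(name): name is "scene" or "side" or "wrist"; returns a dict with "frame" (480x640x3 uint8, blue, green, red), "fov_y" (degrees; the focal length in pixels is half the picture's height over the tangent of half this angle, whatever the lens; pixels are square), "cx", "cy" (the principal point, pixels), "world_to_cam" (4x4, takes a point from world to camera coordinates). Camera axes: x right, y up, looking along -z (the intrinsics and any distortion apply to the point x, -y, -z); pixel columns grow to the right and rows downward; lengths in m; the calibration is good to about 2 mm. A picture is of the moment at which its call begins. There is no depth.
- close_job(): hands the job in, once; it reports no verdict.
The state is a dict: "clock": time; "joint_pos": joint angles; "qvel": joint speeds; "tau": joint torques, N m; "tool_pos": TCP position; "orientation": TCP orientation; "force": force on the tool from outside, world axes, zero at the start; "moment": the same for the moment, N m; "opening": finger opening in m.
Only numpy, scipy, OpenCV 4.12 (cv2) and the standard library are available. Lean on these libraries where they do the work, as an engineer would, in place of code of your own. Each camera call takes 0.05 s, during which the arm holds its last target. There are 200 camera calls.

## Working session

There is one attempt and no reset: what is moved stays moved. The work goes in short steps, Python scripts to look and compute and a tool call to move; the robot and the scene stay as the last step left them, time stands still between calls to the robot, and variables do not carry over. Pictures are saved under pics/ and viewed, about 8 in all and at most 12, crops included, and the job is handed in when it is done.

Besides the shell and the picture viewer there is one more tool, called by a JSON object that holds its "op" and its "data". arm_command: Moves the arm, as the interface text tells. Its arguments: {"type":"object","properties":{"commands":{"type":"array"}},"required":["commands"]}

```bash
mkdir -p pics; ls
cat > h.py <<'E'
from plant import *
import numpy as np, cv2
def cam(n):
    s=snapshot(n); return s
def ray(s,u,v):
    f=240/np.tan(np.radians(s['fov_y']/2)); W=np.array(s['world_to_cam'])
    d=np.array([(u-s['cx'])/f,-(v-s['cy'])/f,-1.0]); R=W[:3,:3]
    return -R.T@W[:3,3], R.T@d
def onz(s,u,v,z):
    o,d=ray(s,u,v); return o+d*(z-o[2])/d[2]
def proj(s,p):
    f=240/np.tan(np.radians(s['fov_y']/2)); W=np.array(s['world_to_cam'])
    c=W[:3,:3]@np.array(p)+W[:3,3]; return s['cx']+f*c[0]/-c[2], s['cy']-f*c[1]/-c[2]
E
python3 - <<'E'
from h import *
for n in("scene","side","wrist"):
    s=cam(n); cv2.imwrite(f"pics/{n}0.png",s['frame']); o,d=ray(s,320,240)
    print(n,s['fov_y'],s['cx'],s['cy'],[k for k in s],o.round(3),d.round(2))
print(get_obs())
E
```

```text
pics
scene 55.4023691520528 317.54413047331224 239.12287898599166 ['frame', 'fov_y', 'cx', 'cy', 'world_to_cam'] [ 0.989 -0.273  0.8  ] [-0.53  0.28 -0.8 ]
side 50.30954554740207 310.1018758903675 237.9181888986845 ['frame', 'fov_y', 'cx', 'cy', 'world_to_cam'] [0.236 0.651 0.718] [ 0.27 -0.72 -0.64]
wrist 62.787642378030604 314.63722845599654 239.03255002582713 ['frame', 'fov_y', 'cx', 'cy', 'world_to_cam'] [ 0.243 -0.632  0.386] [ 0.21  0.12 -0.97]
{'clock': 0.15, 'joint_pos': array([-4.69769883e+01,  2.05805287e+01,  6.44925283e-01, -1.60181002e-02,
       -7.01373705e+01, -1.65055975e+01]), 'qvel': array([ 0.04092994, -0.13824385,  0.12808589,  0.0530871 , -0.06630498,
       -0.01635324]), 'tau': array([-1.30110886e-03, -5.83276713e+01,  2.93289238e+01,  7.00114265e+00,
        8.80840758e-03, -1.12851917e-04]), 'tool_pos': array([ 0.30115549, -0.60365539,  0.22584342]), 'orientation': array([  4.84632319,  89.92548789, 121.35828538]), 'force': array([-0.57357232, -0.28598613, -0.28571867]), 'moment': array([-0.02888337, -0.01421455, -0.08202512]), 'opening': 0.08772383067351316}
```

View pics/scene0.png

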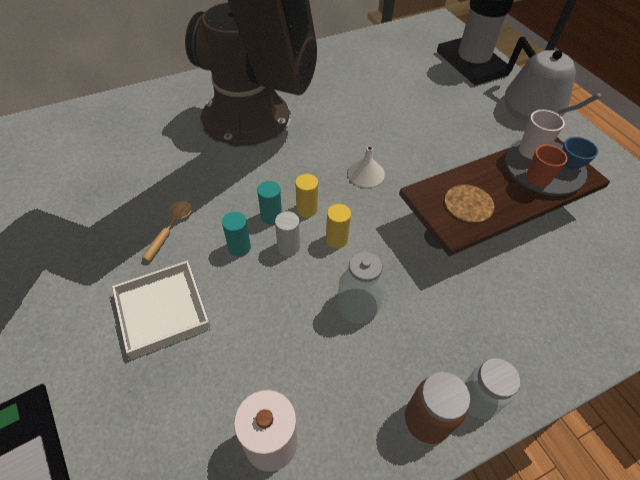

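View pics/side0.png

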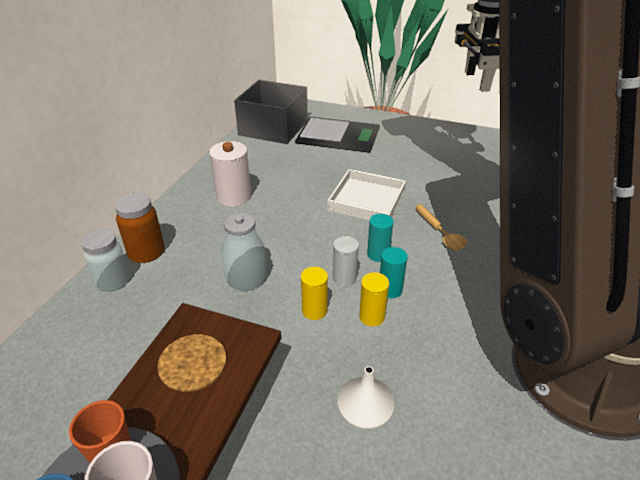

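Scene view: candidates for the tin are the bare grey one (288,235), turquoise ones (236,235) and (269,203), yellow ones (306,196) and (338,227), the wide caddy with a knob (266,430), and the carafe (361,290). I choose the grey one. It has four close neighbours, so jaw direction matters. Coaster is at (469,203), tray at (160,310).

Run:
```python
from h import *
S={n:cam(n) for n in("scene","side")}
def blobs(m,mn):
    n,l,st,c=cv2.connectedComponentsWithStats(m.astype(np.uint8)); return [(c[i],l==i) for i in range(1,n) if st[i,4]>mn]
for n,s in S.items():
    h=cv2.cvtColor(s['frame'],cv2.COLOR_BGR2HSV).astype(int); H,Sa,V=h[...,0],h[...,1],h[...,2]
    for nm,m in (("turq",(H>80)&(H<97)&(Sa>150)&(V>60)),("yel",(H>20)&(H<30)&(Sa>180)&(V>80))):
        for c,_ in blobs(m,300): print(n,nm,c.round(0),onz(s,*c,.048)[:2].round(3))
    m=(H>8)&(H<24)&(Sa>70)&(V>90)&~((H>20)&(Sa>180))
    for c,b in blobs(m,900):
        p=cv2.convexHull(np.argwhere(b)[:,::-1].astype(np.float32))
        w=np.array([onz(s,*q[0],.106)[:2] for q in p],np.float32); print(n,"cork?",c.round(0),cv2.minEnclosingCircle(w))
    m=(Sa<45)&(V>110); u0,v0=(288,235) if n=="scene" else (346,262)
    box=np.zeros_like(m); box[v0-35:v0+35,u0-24:u0+24]=1
    cv2.imwrite(f"pics/mask_{n}.png",(m*255).astype(np.uint8))
    cr=s['frame'][v0-50:v0+50,u0-66:u0+67]; globals()['c_'+n]=cv2.resize(cr,(800,600) if 0 else (399,300),interpolation=cv2.INTER_CUBIC)
cv2.imwrite("pics/crop1.png",np.hstack([c_scene,c_side]))
# manual: top centres of tin & carafe knob; tray rim corners
print("tin", onz(S['scene'],288,221,.092), onz(S['side'],346,244,.092))
print("carafe", onz(S['scene'],366,262,.148), onz(S['side'],240,218,.154))
for q in((114,285),(190,264),(208,315),(130,349)): print("tray",onz(S['scene'],*q,.03)[:2].round(3))
```

```text
scene turq [234. 221.] [ 0.371 -0.157]
scene cork? [613. 125.] ((0.5301284193992615, 0.7436052560806274), 0.1096854954957962)
scene cork? [469. 203.] ((0.5732418894767761, 0.28291213512420654), 0.05109933763742447)
scene cork? [338. 225.] ((0.5115494728088379, 0.012533511035144329), 0.05627540871500969)
scene cork? [573. 455.] ((1.0366692543029785, 0.11138517409563065), 0.09837120771408081)
side turq [387. 253.] [ 0.382 -0.12 ]
side yel [314. 293.] [0.478 0.035]
side yel [373. 298.] [0.373 0.011]
side cork? [137. 237.] ((0.8276329040527344, 0.05684502422809601), 0.08916441351175308)
side cork? [191. 363.] ((0.5762375593185425, 0.29509270191192627), 0.06381604075431824)
side cork? [ 99. 425.] ((0.6352099776268005, 0.4223655164241791), 0.04455171152949333)
tin [ 0.45226362 -0.06601458  0.092     ] [ 0.45143094 -0.06646643  0.092     ]
carafe [0.6346658  0.00265648 0.148     ] [0.63544564 0.0020222  0.154     ]
tray [ 0.409 -0.417]
tray [ 0.424 -0.271]
tray [ 0.549 -0.273]
tray [ 0.554 -0.418]
```

View pics/crop1.png

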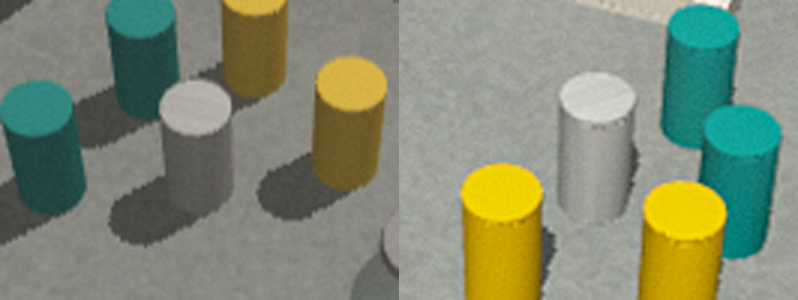

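The crop shows the grey bare-metal tin: top centre (287,221) in scene, (346,244) in side. The two rays agree within 1 mm at (0.452,-0.066). Now the neighbours' positions and the jaw direction.

Run:
```python
from h import *
s=cam("scene"); d=cam("side")
t=np.array([.452,-.066])
for n,q in (("t1",(235.3,221)),("t2",(269,190)),("y1",(307,182)),("y2",(339,213))):
    p=onz(s,*q,.092)[:2]; v=p-t; print(n,p.round(3),np.hypot(*v).round(3),np.degrees(np.arctan2(v[1],v[0])).round(0))
print("coaster side",onz(d,192,361.5,.106).round(3))
v=np.array([.635,.002])-t; print("car",np.hypot(*v),np.degrees(np.arctan2(v[1],v[0])))
from scipy.spatial.transform import Rotation as R
o=get_obs(); r,p,y=o['orientation']; M=R.from_euler('xyz',[r,p,y],degrees=True).as_matrix(); print(M.round(3)); print(np.degrees(np.arctan2(M[1,2],M[0,2])))
print((M.T@(np.array([.452,-.066,.2])-o['tool_pos'])*1000).round())
print("tin-base angle",np.hypot(*t))
```

```text
t1 [ 0.408 -0.161] 0.104 -115.0
t2 [ 0.359 -0.069] 0.093 -178.0
y1 [0.371 0.013] 0.113 135.0
y2 [0.477 0.036] 0.105 76.0
coaster side [0.574 0.283 0.106]
car 0.19522551062809387 20.384295795418723
[[-0.    -0.895 -0.446]
 [ 0.    -0.446  0.895]
 [-1.     0.     0.   ]]
116.51375703659124
[  26. -375.  414.]
tin-base angle 0.45679316982634494
```

Best jaw axis is about 110°/-70°, where the neighbouring tins clear the fingers by more than 20 mm. Moving at height.

{"op": "arm_command", "data": {"commands": [0, 0, 0, 7, 100, 0, -34, 48, 0, 100, 0, -34, 48, 0, 100, 0, -34, 48, 0, 100, 0, -34, 48, 0, 100]}}

```text
clock: 0.98
tool_pos: [0.3666, -0.3752, 0.2243]
orientation: [37.4, 89.9, 146.3]
force: [1.7, 0.4, 0.2]
opening: 0.0874
```

```bash
cat >> h.py <<'E'
from scipy.spatial.transform import Rotation as Ro
def goto(x,y,z,pr=True):
    o=get_obs(); M=Ro.from_euler('xyz',o['orientation'],degrees=True).as_matrix()
    print('t',round(o['clock'],2),'tcp',o['tool_pos'].round(4),'jaw',np.degrees(np.arctan2(M[1,2],M[0,2])).round(1),'down',M[:,0].round(3),'F',o['force'].round(2),'open',round(o['opening'],4))
    print('shift',(M.T@(np.array([x,y,z])-o['tool_pos'])*1000).round(1))
E
python3 -c "
from h import *
goto(.452,-.066,.18)"
```

```text
t 0.97 tcp [ 0.3666 -0.3752  0.2243] jaw 108.9 down [-0.002  0.001 -1.   ] F [1.69 0.35 0.23] open 0.0874
shift [  44.5 -181.1  264.7]
```

{"op": "arm_command", "data": {"commands": [0, -34, 50, 0, 100, 0, -34, 50, 0, 100, 0, -34, 50, 0, 100, 0, -34, 50, 0, 100, 0, -20, 29, 0, 100]}}

```text
clock: 1.6
tool_pos: [0.4415, -0.0983, 0.2264]
orientation: [-92.3, 89.8, 16.7]
force: [-0.0, -0.0, -0.8]
opening: 0.0879
```

```bash
python3 -c "
from h import *
goto(.452,-.066,.18)"
```

```text
t 1.6 tcp [ 0.4415 -0.0983  0.2264] jaw 109.0 down [ 0.004  0.001 -1.   ] F [-0.   -0.03 -0.83] open 0.0879
shift [ 46.4 -20.2  27.1]
```

{"op": "arm_command", "data": {"commands": [0, -20, 27, 0, 100, 20, 0, 0, 0, 100, 25, 0, 0, 0, 100, 0, 0, 0, 0, 100]}}

```text
clock: 2.1
tool_pos: [0.4533, -0.0615, 0.182]
orientation: [-93.0, 89.6, 16.3]
force: [-0.1, 0.1, -0.1]
opening: 0.0876
```

Run:
```python
from h import *
goto(.452,-.066,.046)
s=cam("wrist"); im=s['frame'].copy()
for p,c in (((.452,-.066,.092),(0,0,255)),((*get_obs()['tool_pos'][:2],.092),(0,255,0))):
    u=proj(s,p); print(u); cv2.circle(im,tuple(int(round(a)) for a in u),4,c,1)
cv2.imwrite("pics/w1.png",im)
```

```text
t 2.1 tcp [ 0.4533 -0.0615  0.182 ] jaw 109.3 down [ 0.007  0.002 -1.   ] F [-0.08  0.14 -0.1 ] open 0.0876
shift [136.    3.8  -3.7]
(np.float64(308.02891916315474), np.float64(236.11666877248138))
(np.float64(313.30810798080114), np.float64(241.36983000554434))
```

View pics/w1.png

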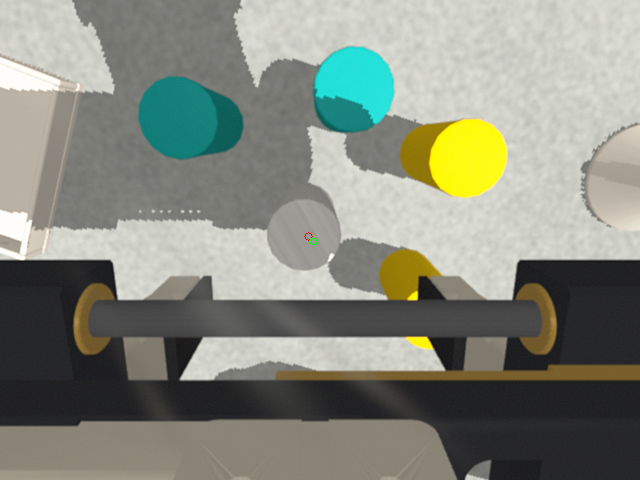

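Wrist view: grey tin's top centre at (304,235), predicted (308,236), so about 2–3 mm off; turquoise and yellow neighbours as expected. Correct and descend.

Run:
```python
from h import *
s=cam("wrist"); p=onz(s,304,235,.092); print(p.round(4)); q=(p[:2]+np.array([.452,-.066]))/2; print(q)
goto(*q,.046)
tc=get_obs()['tool_pos']
for n,u in (("y2",None),):
    pass
```

```text
[ 0.4535 -0.0687  0.092 ]
[ 0.45275806 -0.06734765]
t 2.2 tcp [ 0.4547 -0.0616  0.1838] jaw 109.3 down [ 0.011  0.002 -1.   ] F [-0.55 -0.54  1.09] open 0.0875
shift [137.8   5.2  -4.6]
```

{"op": "arm_command", "data": {"commands": [10, 5, -5, 0, 100, 30, 0, 0, 0, 100, 30, 0, 0, 0, 100, 0, 0, 0, 0, 100]}}

```text
clock: 2.7
tool_pos: [0.4538, -0.0694, 0.1145]
orientation: [-97.3, 89.0, 12.0]
force: [-0.7, 0.7, 0.6]
opening: 0.0877
```

```bash
python3 -c "
from h import *
goto(.4528,-.0673,.046)"
```

```text
t 2.7 tcp [ 0.4538 -0.0694  0.1145] jaw 109.3 down [ 0.017  0.004 -1.   ] F [-0.69  0.7   0.65] open 0.0877
shift [68.5  1.4  2.4]
```

{"op": "arm_command", "data": {"commands": [25, 1, 2, 0, 100, 25, 0, 0, 0, 100, 17, 0, 0, 0, 100, 0, 0, 0, 0, 100]}}

```text
clock: 3.2
tool_pos: [0.4575, -0.0681, 0.0513]
orientation: [-99.5, 88.6, 9.7]
force: [-0.5, -0.3, -0.1]
opening: 0.0877
```

Run:
```python
from h import *
goto(.4528,-.0673,.046)
s=cam("side"); u=[int(a) for a in proj(s,(.4528,-.067,.09))]
cv2.imwrite("pics/s1.png",cv2.resize(s['frame'][u[1]-110:u[1]+90,u[0]-130:u[0]+130],(780,600),interpolation=cv2.INTER_CUBIC))
```

```text
t 3.2 tcp [ 0.4575 -0.0681  0.0513] jaw 109.3 down [ 0.025  0.004 -1.   ] F [-0.47 -0.28 -0.11] open 0.0877
shift [5.2 4.3 2.3]
```

View pics/s1.png

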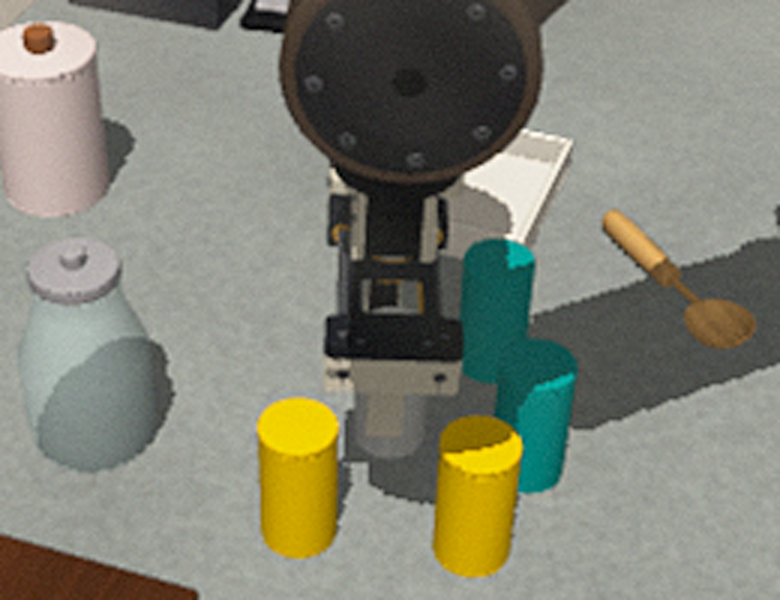

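Side view: jaws straddle the grey tin, clear of yellow and turquoise neighbours. The tool tilt drifts slightly with each row, so I'll use few rows. Close now.

{"op": "arm_command", "data": {"commands": [5, 4, 2, 0, 100, 0, 0, 0, 0, 0]}}

```text
clock: 3.5
tool_pos: [0.4548, -0.0672, 0.0487]
orientation: [-99.3, 88.3, 10.0]
force: [0.2, 0.2, 0.5]
opening: 0.0819
```

Run:
```python
from h import *
goto(.4528,-.0673,.046)
for i in range(10): snapshot("side")
goto(.4528,-.0673,.046)
```

```text
t 3.5 tcp [ 0.4548 -0.0672  0.0487] jaw 109.3 down [ 0.029  0.005 -1.   ] F [0.24 0.19 0.46] open 0.0819
shift [2.6 2.  0.6]
t 4.0 tcp [ 0.455  -0.0672  0.0482] jaw 109.3 down [ 0.029  0.005 -1.   ] F [-0.04  0.05 -0.67] open 0.0481
shift [2.1 2.1 0.7]
```

{"op": "arm_command", "data": {"commands": [-14, 0, 0, 0, 0, -14, 0, 0, 0, 0]}}

```text
clock: 4.25
tool_pos: [0.4528, -0.0677, 0.0754]
orientation: [-99.8, 88.6, 9.5]
force: [-1.0, -0.6, -0.7]
opening: 0.0475
```

Run:
```python
from h import *
goto(.4528,-.0673,.046)
F=[];T=[]
for i in range(26):
    snapshot("side"); o=get_obs(); F.append(o['force']); T.append(o['tau'])
F=np.array(F);print(F[:6].mean(0),F[6:].mean(0),F[6:].std(0)); print(np.mean(T[6:],0))
goto(.4528,-.0673,.046)
```

```text
t 4.25 tcp [ 0.4528 -0.0677  0.0754] jaw 109.3 down [ 0.025  0.004 -1.   ] F [-1.03 -0.61 -0.74] open 0.0475
shift [29.4  0.6  0.5]
[ 0.30034976 -0.18506845 -1.07485468] [-0.08818039  0.08450492 -1.22662863] [0.50653833 0.36559066 0.40736063]
[-5.03089234e-04 -3.40733596e+01  2.15088901e+01  5.16689828e+00
  1.76031596e-02  1.23830408e-03]
t 5.55 tcp [ 0.4532 -0.0676  0.0754] jaw 109.3 down [ 0.026  0.004 -1.   ] F [-0.01  0.05 -1.37] open 0.0483
shift [29.4  1.1  0.5]
```

Fz = -1.23 N ± 0.1 (20 samples, near zero before lifting): light, so the refill tray. Find its centre and check the lift.

Run:
```python
from h import *
s=cam("scene"); d=cam("side")
out=[]
for n,c,seed in (("scene",s,(160,310)),("side",d,(368,195))):
    im=cv2.imread(f"pics/{n}0.png"); h=cv2.cvtColor(im,cv2.COLOR_BGR2HSV).astype(int)
    b,g,r=[im[...,i].astype(int) for i in range(3)]
    m=((h[...,2]>130)&(r-b>4)).astype(np.uint8)
    m=cv2.morphologyEx(m,cv2.MORPH_CLOSE,np.ones((5,5)))
    nn,l,st,_=cv2.connectedComponentsWithStats(m); k=l[seed[1],seed[0]]; print(n,im[seed[1],seed[0]],k,st[k])
    cs,_=cv2.findContours((l==k).astype(np.uint8),0,2); hu=cv2.convexHull(max(cs,key=cv2.contourArea))
    q=cv2.approxPolyDP(hu,4,True)[:,0]
    print([(tuple(p),tuple(onz(c,*p,.03)[:2].round(3)),tuple(onz(c,*p,0)[:2].round(3))) for p in q.tolist()])
    cv2.polylines(im,[q],True,(0,0,255),1)
    x,y=seed; out.append(cv2.resize(im[y-70:y+70,x-66:x+67],(266*3//2,420),interpolation=cv2.INTER_CUBIC))
im=s['frame'][160:300,222:355]; out[1:]=[out[1],cv2.resize(im,(399,420))]
cv2.imwrite("pics/tray.png",cv2.resize(np.hstack(out),(798,280)))
```

```text
scene [195 209 219] 1 [     0      9    640    471 161842]
[((639, 129), (np.float64(0.509), np.float64(0.906)), (np.float64(0.49), np.float64(0.952))), ((639, 479), (np.float64(1.096), np.float64(0.234)), (np.float64(1.1), np.float64(0.254))), ((70, 479), (np.float64(0.723), np.float64(-0.542)), (np.float64(0.713), np.float64(-0.553))), ((0, 401), (np.float64(0.554), np.float64(-0.629)), (np.float64(0.537), np.float64(-0.643))), ((0, 334), (np.float64(0.426), np.float64(-0.621)), (np.float64(0.404), np.float64(-0.635))), ((41, 273), (np.float64(0.321), np.float64(-0.541)), (np.float64(0.294), np.float64(-0.551))), ((318, 39), (np.float64(-0.227), np.float64(0.33)), (np.float64(-0.274), np.float64(0.354))), ((445, 9), (np.float64(-0.221), np.float64(0.808)), (np.float64(-0.268), np.float64(0.85))), ((574, 82), (np.float64(0.281), np.float64(0.903)), (np.float64(0.253), np.float64(0.949)))]
side [220 230 235] 1 [     0      0    640    480 192957]
[((477, 0), (np.float64(0.455), np.float64(-2.121)), (np.float64(0.465), np.float64(-2.242))), ((639, 439), (np.float64(-0.053), np.float64(0.128)), (np.float64(-0.065), np.float64(0.105))), ((639, 479), (np.float64(-0.047), np.float64(0.191)), (np.float64(-0.06), np.float64(0.171))), ((0, 479), (np.float64(0.757), np.float64(0.5)), (np.float64(0.78), np.float64(0.493))), ((0, 0), (np.float64(2.722), np.float64(-1.359)), (np.float64(2.831), np.float64(-1.446)))]
```

View pics/tray.png

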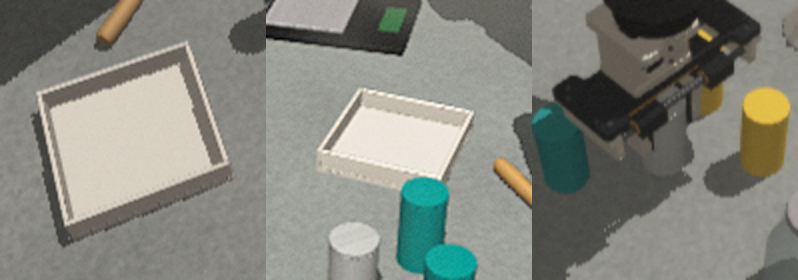

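Crop shows the tin clearly held off the counter. Tray rim corners: scene (113.5,286), (187.5,261.5), (209,321.5), (130,351); side (350,169.5), (405,178.5), (328.5,201).

Run:
```python
from h import *
s=cam("scene"); d=cam("side")
for c,Q in ((s,[(113.5,286),(187.5,261.5),(209,321.5),(130,351)]),(d,[(350,169.5),(405,178.5),(392.5,212.5),(328.5,201)])):
    P=np.array([onz(c,*q,.03)[:2] for q in Q]); print(P.round(3).tolist(),'c',P.mean(0).round(4),'diag',P[::2].mean(0).round(4),P[1::2].mean(0).round(4),'sides',np.linalg.norm(P-np.roll(P,1,0),axis=1).round(3))
goto(.48,-.347,.2)
```

```text
[[0.411, -0.418], [0.416, -0.273], [0.562, -0.275], [0.558, -0.418]] c [ 0.4868 -0.3464] diag [ 0.4867 -0.3469] [ 0.487  -0.3459] sides [0.147 0.145 0.146 0.143]
[[0.555, -0.421], [0.415, -0.428], [0.409, -0.28], [0.56, -0.272]] c [ 0.4849 -0.3501] diag [ 0.4823 -0.3504] [ 0.4875 -0.3499] sides [0.15  0.14  0.149 0.151]
t 5.75 tcp [ 0.4532 -0.0676  0.0754] jaw 109.3 down [ 0.026  0.004 -1.   ] F [-0.87 -0.25 -1.36] open 0.0481
shift [-125.1   63.7 -273.2]
```

{"op": "arm_command", "data": {"commands": [-25, 0, 0, 0, 0, -40, 0, 0, 0, 0, -25, 0, 0, 0, 0]}}

```text
clock: 6.12
tool_pos: [0.4491, -0.0683, 0.1656]
orientation: [-100.7, 88.8, 8.6]
force: [1.6, 1.7, -1.0]
opening: 0.048
```

Run:
```python
from h import *
goto(.486,-.347,.15)
```

```text
t 6.12 tcp [ 0.4491 -0.0683  0.1656] jaw 109.3 down [ 0.02   0.003 -1.   ] F [ 1.62  1.66 -1.03] open 0.048
shift [  15.5   57.5 -275.2]
```

{"op": "arm_command", "data": {"commands": [0, 7, -35, 0, 0, 0, 11, -52, 0, 0, 0, 11, -52, 0, 0, 0, 11, -52, 0, 0, 0, 9, -45, 0, 0]}}

```text
clock: 6.75
tool_pos: [0.4847, -0.3113, 0.1694]
orientation: [-101.5, 88.3, 8.2]
force: [0.2, 2.0, -0.5]
opening: 0.0479
```

Run:
```python
from h import *
for i in range(4): snapshot("side")
goto(.486,-.347,.15)
```

```text
t 6.95 tcp [ 0.4841 -0.3101  0.1687] jaw 109.6 down [ 0.028  0.005 -1.   ] F [-1.14  0.75 -2.03] open 0.0476
shift [ 18.6  11.1 -35.4]
```

{"op": "arm_command", "data": {"commands": [20, 12, -37, 0, 0, 45, 0, 0, 0, 0]}}

```text
clock: 7.2
tool_pos: [0.4902, -0.3489, 0.1065]
orientation: [-107.0, 88.0, 2.8]
force: [0.5, 1.4, -2.5]
opening: 0.0476
```

Run:
```python
from h import *
for i in range(4): snapshot("side")
goto(.486,-.347,.06)
cv2.imwrite("pics/w2.png",np.hstack([cv2.resize(snapshot("wrist")['frame'],(400,300)),cv2.resize(snapshot("scene")['frame'][180:390,60:340],(400,300))]))
```

```text
t 7.4 tcp [ 0.4883 -0.3467  0.1057] jaw 109.9 down [ 0.03   0.004 -1.   ] F [ 0.15  0.39 -0.47] open 0.0479
shift [45.6  3.6  0.8]
```

View pics/w2.png

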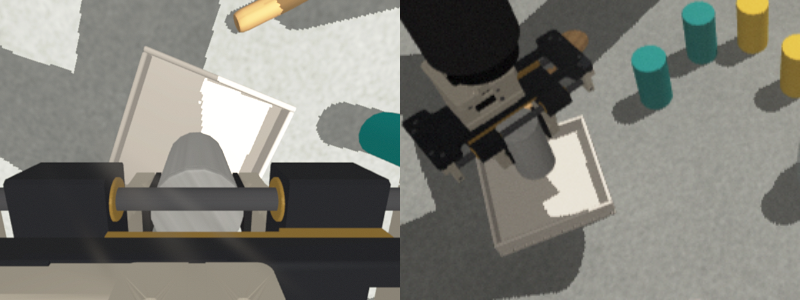

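Wrist and scene views: tin is held upright over the tray, about 53 mm above its floor. Lower it slowly.

{"op": "arm_command", "data": {"commands": [25, 1, 1, 0, 0, 16, 1, 0, 0, 0]}}

```text
clock: 7.75
tool_pos: [0.4924, -0.3472, 0.071]
orientation: [-111.2, 87.6, -1.2]
force: [-0.6, -1.0, -1.2]
opening: 0.048
```

Run:
```python
from h import *
for i in range(4): snapshot("side")
goto(.488,-.347,.053)
```

```text
t 7.95 tcp [ 0.4921 -0.3476  0.0709] jaw 110.0 down [ 0.04  -0.001 -0.999] F [ 0.57 -1.07  0.24] open 0.0478
shift [17.7  4.3  2.3]
```

{"op": "arm_command", "data": {"commands": [11, 5, 2, 0, 0, 5, 0, 0, 0, 0]}}

```text
clock: 8.2
tool_pos: [0.488, -0.3478, 0.0555]
orientation: [-112.2, 87.5, -2.2]
force: [-0.3, 0.2, -1.9]
opening: 0.0476
```

Run:
```python
from h import *
F=[]
for i in range(8): snapshot("side"); F.append(get_obs()['force'])
print(np.mean(F,0))
goto(.488,-.347,.053)
```

```text
[-0.24000076 -0.15076248 -0.95120877]
t 8.6 tcp [ 0.4889 -0.3481  0.0562] jaw 110.0 down [ 0.044 -0.002 -0.999] F [-0.66 -0.26 -0.36] open 0.0479
shift [3.2 0.6 1.4]
```

{"op": "arm_command", "data": {"commands": [3, 0, 0, 0, 0]}}

```text
clock: 8.72
tool_pos: [0.4893, -0.3482, 0.0535]
orientation: [-113.2, 87.4, -3.1]
force: [-1.2, 0.2, 10.6]
opening: 0.0479
```

Run:
```python
from h import *
F=[]
for i in range(8): snapshot("side"); F.append(get_obs()['force'])
print(np.mean(F,0))
goto(.488,-.347,.053)
```

```text
[0.18566072 0.38405443 2.56777071]
t 9.12 tcp [ 0.4894 -0.3482  0.0535] jaw 110.0 down [ 0.045 -0.002 -0.999] F [ 0.69 -0.68  3.8 ] open 0.0479
shift [0.4 0.9 1.6]
```

Contact felt (+2.6 N). Release gently.

{"op": "arm_command", "data": {"commands": [0, 0, 0, 0, 75]}}

```text
clock: 9.25
tool_pos: [0.4892, -0.3481, 0.0533]
orientation: [-113.0, 87.5, -2.9]
force: [0.8, 0.5, -0.1]
opening: 0.0533
```

Run:
```python
from h import *
for i in range(8): s=snapshot("side")
goto(.488,-.347,.053)
```

```text
t 9.65 tcp [ 0.4893 -0.3482  0.0534] jaw 110.0 down [ 0.044 -0.002 -0.999] F [-0.7   0.03  0.98] open 0.0658
shift [0.3 0.8 1.5]
```

{"op": "arm_command", "data": {"commands": [-25, 0, 0, 0, 75, -45, 0, 0, 0, 75, -50, 0, 0, 0, 75, -50, 0, 0, 0, 75]}}

```text
clock: 10.15
tool_pos: [0.479, -0.3466, 0.2227]
orientation: [-107.4, 88.0, 2.6]
force: [1.2, -0.1, 0.6]
opening: 0.0656
```

{"op": "arm_command", "data": {"commands": [0, 40, -20, 0, 75, 0, 50, -20, 0, 75, 0, 50, -20, 0, 75]}}

```text
clock: 10.52
tool_pos: [0.3704, -0.4529, 0.2245]
orientation: [-114.9, 87.5, -4.5]
force: [0.1, -0.9, -0.3]
opening: 0.0658
```

Run:
```python
from h import *
goto(.488,-.347,.053)
s=snapshot("scene"); d=snapshot("side")
u=[int(a) for a in proj(s,(.486,-.347,.097))]; w=[int(a) for a in proj(d,(.486,-.347,.097))]
print(u,w,proj(s,(.486,-.347,.097)),proj(d,(.486,-.347,.097)))
c=lambda f,q: cv2.resize(f[q[1]-75:q[1]+75,q[0]-100:q[0]+100],(400,300),interpolation=cv2.INTER_CUBIC)
cv2.imwrite("pics/end.png",np.vstack([np.hstack([c(s['frame'],u),c(d['frame'],w)]),np.hstack([cv2.resize(s['frame'],(400,300)),cv2.resize(d['frame'],(400,300))])]))
```

```text
t 10.53 tcp [ 0.3704 -0.4529  0.2245] jaw 110.4 down [ 0.044 -0.003 -0.999] F [ 0.06 -0.87 -0.33] open 0.0658
shift [ 176.2 -140.1   61.5]
[150, 284] [369, 166] (np.float64(150.15394702657736), np.float64(284.66183773981453)) (np.float64(369.85817357384667), np.float64(166.03103970193666))
```

View pics/end.png

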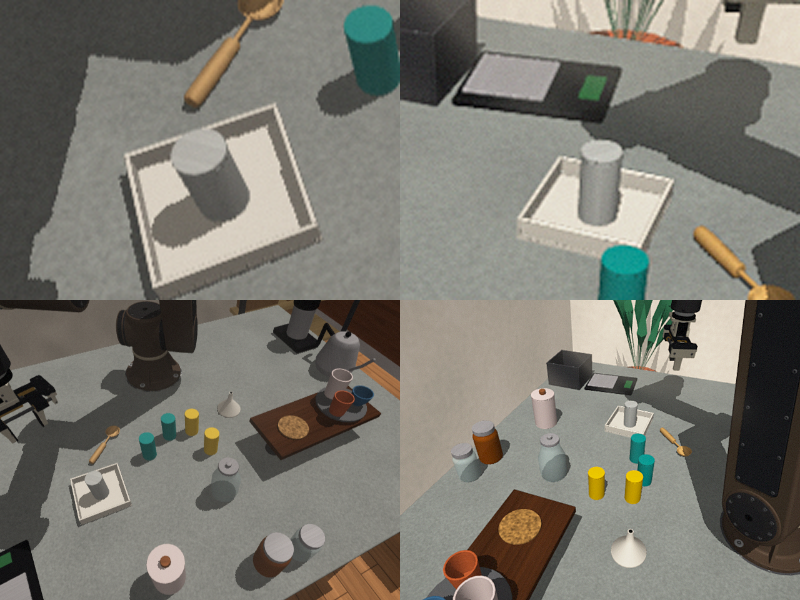

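The tin's top is at scene crop (199,150) and side crop (601,155); predicted for the middle is (200,150) in each. It stands upright and centred to a few mm, and the carafe and neighbours are unmoved. Handing in.

```bash
python3 -c "
from h import *
for i in range(6): snapshot('side')
print(get_obs()['qvel'].round(2)); print(close_job())"
```

```text
[ 0.27  0.04 -0.04  0.01  0.1  -0.  ]
the job is handed in; nothing more can be done
None
```

The tin was light, so I stood it in the middle of the white refill tray, let go and handed the job in at about 11 s of the 48 s allowed.

- **Weighing:** I lifted the bare-metal tin about 27 mm straight up and held it still for 1.3 s. The wrist force averaged -1.2 N, inside the range for the cork plug. The readings scattered by about 0.4 N each.
- **Placing:** I lowered it in small steps until contact. The force peaked at 10.6 N as it touched down and settled to about 2.6 N. I then let go and moved the arm well clear.
- **Last checks:** The scene and side views show the tin upright. It is centred in the tray to about 1 mm in the scene view and a few mm in the side view. The carafe and the turquoise and yellow look-alikes appear where they were.
- **What disagreed:**
  - The wrist camera put the tin about 3 mm from where the other two cameras did, so I grasped at the average.
  - The scene and side views differed by about 4 mm on the tray's centre.
  - The tool tilt drifted to about 2.5°, so the tin was about 1° off upright in the grip just before release. It settled flat.

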